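# File the flat slide case upright and close the row

## Task

One slide case has been left lying flat on the bench. Stand it up on its end, carrying bar uppermost, on the base of the desktop file, in line with the two cases already filed there and square to the row; then slide the file's upright follower plate along until the three cases are held snugly together against the end wall. The filed cases must stay standing, and the timer, the white jar and the petri dishes must be left where they are.

Things in the scene. Friction and masses are not known exactly. Their poses are not given: they have to be found in the camera images.
- case: Loose slide case: grey box 56 mm wide (x) x 26 thick (y) x 100 long (z), 260 g. A black bar 14 mm thick, 62 mm long with ball ends, runs along x, its axis 9 mm beyond one short end. Origin: centre of the plain short end (foot); z to the bar, y out of the lid face (label, ribs). Starts flat, lid up. Pinched lightly (5 N) by the bar's two ends, it pivots and hangs; by its sides it is held rigidly.
- filed_a: An identical case already standing in the file, the one against the end wall. Origin: centre of its foot; z up to the bar. Loose.
- filed_b: An identical case already standing in the file, next to filed_a; the loose case goes on its free side (+y of the file). Origin: centre of its foot; z up. Loose.
- rack: Grey desktop file, fixed: base 84 (x) x 290 (y) x 8 mm, no side walls. Origin: centre of its underside, on the bench; z up, y along the row away from the end wall. End wall: 70 mm wide, top 103 mm above the bench, inner face at y = -125 mm; cases stand at x = 0, y = -112 (filed_a), -86 (filed_b) and, with the row closed, -60 mm (the new one).
- follower_face (a point): Point 60 mm above the bench on the case-side face of the upright aluminium follower plate; axes as the file's. Plate 70 mm wide, 4 thick (its back is 4 mm towards the file's +y), top 104 mm above the bench; behind it a foot and gussets reach 22 mm back, up to 40 mm above the bench. Row closed: face at y = -47 mm of the file.
- follower (a joint): Travel of the follower plate in m: 0 is fully back (face at y = +115 mm of the file), growing towards the end wall (face y = 0.115 - value); range 0 to 0.168. It stays where it is left; about 1.5 N friction. Row closed: about 0.162.
- timer: Bystander: square white lab timer, 66 x 66 x 18 mm, lying on the bench. Origin: centre of its underside.
- staining_jar: Bystander: white jar 57 mm in diameter, 99 mm tall. Origin: centre of its underside.
- petri_stack: Bystander: clear petri dish, 90 mm in diameter, 32 mm tall. Origin: centre of its underside.

How it is judged:
On the way:
1. the case stands on its foot end on the base of the file, bar up, between the filed cases and the follower plate (angle between case's own z axis and vertical below 0.1 rad and x of case in the frame of rack between -0.015 and 0.015 m and z of case in the frame of rack between 0.004 and 0.012 m and y of case in the frame of rack between -0.066 and 0.11 m), for 0.2 s.
At the end, for the whole second after the job is handed in: Case at rest bar up on the base: upright and square to the row within 0.1 rad, within 15 mm of the centre line and 6 mm of its closed-row place; follower within 4 mm of it; filed cases upright within 0.1 rad, within 15 mm of the centre line and 6 mm of their places (angle between each of case, filed_a, filed_b's own z axis and vertical below 0.1 rad and x of case in the frame of rack between -0.015 and 0.015 m and z of case in the frame of rack between 0.004 and 0.012 m and x of filed_a in the frame of rack between -0.015 and 0.015 m and y of filed_a in the frame of rack between -0.118 and -0.106 m and x of filed_b in the frame of rack between -0.015 and 0.015 m and y of filed_b in the frame of rack between -0.092 and -0.08 m and angle between the y axis of case and the y axis of rack, either way round below 0.1 rad and y of case in the frame of rack between -0.066 and -0.054 m and y of case in the frame of follower_face between -0.017 and 0 m and linear speed of case below 0.01 m/s); the robot touches nothing.
It fails at once if a filed case is knocked over (angle between any of filed_a, filed_b's own z axis and vertical above 0.6 rad).
It fails at once if the timer, jar or petri dish is moved more than 40 mm (distance of any of timer, staining_jar, petri_stack from where it was at the start of the episode above 0.04 m).
It also fails if it takes over 69 s, if anything falls off the work surface, if the arm or the gripper's body presses on something with over 40 N, if the wrist force passes 120 N, or if a joint passes its speed limit or range.

## Robot

A 6-joint arm with a two-finger parallel gripper is mounted at the origin on a cart in front of the work surface, level with it; the furniture and walls round the work are solid. World frame = base frame: x ahead of the robot, y to its left, z up, the work surface at z = 0. Lengths are in m, angles in rad, forces in N, time in s.
With the tool pointing down it reaches from about 0.25 to 0.725 m from the base axis. Payload 4 kg.
Tool frame: the origin (TCP) lies on the centre line of the jaws, within the pads' length; the fingertips stand 22 mm ahead of it and the grasp point (between the pads) lies 3 mm ahead of it; z points along the fingers, y is the line along which they close (so a half turn about z gives the same grasp; the last joint's range is limited). The gripper opens to 85 mm and grips with 20 to 120 N. Pads are 22 mm wide; open, the fingers measure 114 mm over their backs; the gripper's body (76 mm by 85 mm) begins 54 mm behind the grasp point. The pads swing forward as they close: fully open they stand 13 mm farther back than shut.
Start: joints at [0, 0.241, 0.005, 1.335, 0, 1.571], TCP at [0.5, -0, 0.253] pointing down, gripper open.
Joint ranges: [-2.72, 2.72], [-1.05, 1.87], [-1.09, 1.28], [-1.99, 2.15], [-1.42, 1.44], [-3.14, 3.14]. Speed limits (rad/s): [2.79, 2.79, 3.14, 3.14, 3.14, 3.14].

## Interface

Orientations are given as a unit quaternion [x, y, z, w].
In Python, from workcell import bot gives the robot as it stands.
- The arm moves only by the shell command python3 -m inch 'ROWS'. ROWS is JSON, one flat list of numbers, 7 for each row, row after row: the shift along the world's x, y, z in mm, then the turn, a rotation vector about the world's x, y, z in rad, then the opening in per cent of the stroke, from 0 (shut) to 100 (fully open). A call has 1 to 8 rows; each row is the pose to reach, as a shift and turn from the pose commanded when the call began; what a row does not reach only later rows make up. A row lasts 1/12 s, in which the tool goes at most 41.7 mm and 7.16 degrees, less where a joint would pass 70% of its speed; a pose out of reach is approached as far as the arm can. A call with a gripper value outside its range is refused whole. The fingers move at their own pace and stop on an object; the grip force is fixed at half the most. Time passes only in rows, so rows that repeat a pose let the fingers close. It gives the time, the measured TCP pose, the force, the opening and the grip force at its end, in the units of the state.
- bot.get_obs(): the state, without advancing time (a new reading comes with each control period).
- bot.camera(name): name is "scene" or "side" or "wrist"; returns the picture (384x512x3 uint8, blue, green, red); there is no depth.
- bot.camera_info(name): a dict with "intrinsics" (3x3 intrinsics, pixels), "camera_from_world" (4x4, takes a point from world to camera coordinates); the wrist camera has in their place "hand_eye" (4x4, takes a point from camera to tool coordinates, whose origin is the TCP and whose axes are the flange's). Camera axes: x right, y down, z forward; pixel columns grow to the right and rows downward; lengths in m; the calibration is good to about 2 mm. A picture is of the moment at which its call begins: read the wrist's pose just before it. camera_info takes no time and is no camera call.
- bot.job_done(): hands the job in; it is judged then, once.
Trained networks look in the newest picture that a camera, given by its name, has taken for a name from the list of things; names that differ only in an ending like _2 or _b are one class to them, and where a whole thing is asked for, a point or a joint stands for the part that bears it (a point fixed in the world has none). Each returns a list of dicts, best first, with "confidence" (0 to 1); they miss things now and then, are a little off and sometimes report something else, mostly with a low value. They report only what shows in the picture. A call takes as long as a camera call.
- bot.silhouettes(camera, target): "mask" (384x512 bool, what is visible of it) and "uv" ([column, row] in pixels, amid what is visible of it).
- bot.spot_point(camera, target): "uv" ([column, row] in pixels: a listed point, or the origin of a listed thing).
The state is a dict: "clock": time; "joint_pos": joint angles; "joint_vel": joint speeds; "tau": joint torques, N m; "eef_pos": TCP position; "tool_rot": TCP orientation; "ft_force": force on the tool from outside, world axes, zero at the start; "ft_torque": the same for the moment, N m; "grip_width": finger opening in m; "grasp_force": force on a finger pad.
Only numpy, scipy, OpenCV 4.12 (cv2) and the standard library are available. Lean on these libraries where they do the work, as an engineer would, in place of code of your own. Each camera call takes 0.05 s, during which the arm holds its last target. There are 200 camera calls.

## Working session

There is one attempt and no reset: what is moved stays moved. The work goes in short steps, Python scripts to look and compute and a shell command to move; the robot and the scene stay as the last step left them, time stands still between calls to the robot, and variables do not carry over. Pictures are saved under pics/ and viewed, at most 12 in all, crops included, and the job is handed in when it is done.

```bash
mkdir -p pics; cat > h.py <<'E'
import numpy as np, cv2, json
from workcell import bot
from scipy.spatial.transform import Rotation as R
def cam(n):
    i=bot.camera_info(n);K=np.array(i["intrinsics"])
    if n=="wrist":
        o=bot.get_obs();T=np.eye(4);T[:3,:3]=R.from_quat(o["tool_rot"]).as_matrix();T[:3,3]=o["eef_pos"]
        return K,np.linalg.inv(T@np.array(i["hand_eye"]))
    return K,np.array(i["camera_from_world"])
def ray(c,uv):
    K,E=c;d=E[:3,:3].T@np.linalg.inv(K)@[uv[0],uv[1],1.];return -E[:3,:3].T@E[:3,3],d/np.linalg.norm(d)
def atz(c,uv,z):
    p,d=ray(c,uv);return p+d*(z-p[2])/d[2]
def tri(a,ua,b,ub):
    p,d=ray(a,ua);q,e=ray(b,ub);s=np.linalg.lstsq(np.c_[d,-e],q-p,rcond=None)[0]
    A,B=p+s[0]*d,q+s[1]*e;return (A+B)/2,np.linalg.norm(A-B)
E
python3 - <<'E'
from h import *
np.set_printoptions(precision=3,suppress=True)
ims=[]
for n in ["scene","side"]:
    ims.append(bot.camera(n))
cv2.imwrite("pics/a.png",ims[0]);cv2.imwrite("pics/b.png",ims[1])
C={n:cam(n) for n in ["scene","side"]}
for n in C: print(n,ray(C[n],(256,192)))
for t in ["case","filed_a","rack","follower_face","timer","staining_jar","petri_stack"]:
    S={}
    for n in C:
        S[n]=[(np.round(r["uv"],1),round(r["confidence"],2)) for r in bot.spot_point(n,t)]
        print(t,n,S[n])
    if all(S.values()): print("   tri",*tri(C["scene"],S["scene"][0][0],C["side"],S["side"][0][0]))
print(bot.get_obs())
E
```

```text
scene (array([-0.114, -0.848,  1.   ]), array([ 0.443,  0.611, -0.656]))
side (array([-0.047,  1.064,  1.012]), array([ 0.372, -0.686, -0.625]))
case scene [(array([227.8, 188.4]), 0.87), (array([304.1, 325. ]), 0.24)]
case side [(array([251.8, 221.8]), 0.91)]
   tri [0.474 0.133 0.025] 0.0032283763231473026
filed_a scene [(array([303.5, 259.7]), 0.6), (array([297.2, 255.5]), 0.5)]
filed_a side [(array([289.5, 171.3]), 0.8), (array([297.4, 169.5]), 0.66)]
   tri [ 0.507 -0.25  -0.013] 0.002727776918676267
rack scene [(array([282.5, 237.7]), 0.6)]
rack side [(array([279.7, 177.9]), 0.61), (array([296.5, 169.7]), 0.36)]
   tri [ 0.502 -0.155  0.011] 0.01026448349521388
follower_face scene [(array([271.4, 201.6]), 0.56)]
follower_face side [(array([293.3, 169.5]), 0.52)]
   tri [ 0.455 -0.109  0.126] 0.0569987655643522
timer scene [(array([175.7, 154.2]), 0.63)]
timer side [(array([214.9, 299.4]), 0.97), (array([293.4, 169.7]), 0.37)]
   tri [ 0.425  0.451 -0.   ] 0.0016227464164224152
staining_jar scene [(array([306.5, 322.9]), 0.58)]
staining_jar side [(array([338.1, 157.1]), 0.72)]
   tri [ 0.363 -0.429 -0.002] 0.009016446730320924
petri_stack scene [(array([273.7, 167.1]), 0.64)]
petri_stack side [(array([188.1, 209.1]), 0.76)]
   tri [0.713 0.168 0.004] 0.020859253177103944
{'clock': 0.8, 'joint_pos': array([-0.   ,  0.241,  0.005,  1.335, -0.   ,  1.571]), 'joint_vel': array([-0.   , -0.001, -0.001, -0.002, -0.001, -0.003]), 'tau': array([  0.001, -37.215,  25.268,   0.001,   0.   ,  -0.   ]), 'eef_pos': array([ 0.5  , -0.   ,  0.253]), 'tool_rot': array([0.707, 0.707, 0.   , 0.   ]), 'ft_force': array([-0.008,  0.258,  0.011]), 'ft_torque': array([ 0.031, -0.028, -0.006]), 'grasp_force': 0.0, 'grip_width': 0.08527550340469905}
```

View pics/a.png

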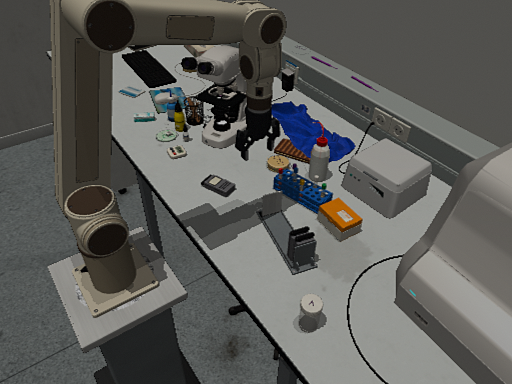

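View pics/b.png

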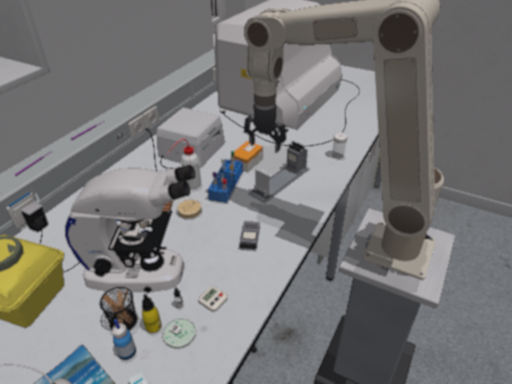

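The scene view shows the loose case at about (218,185), the file with its two black-looking filed cases at (301,248), the follower at about (265,212), and the jar at (310,313). The side view agrees: case at (250,233), filed cases at (297,158). I'll move up and look with the wrist camera.

```bash
python3 -m inch '[-10,20,40,0,0,0,100,-20,40,80,0,0,0,100,-40,60,120,0,0,0,100,-50,80,150,0,0,0,100,-50,90,150,0,0,0,100,-50,90,150,0,0,0,100]'
python3 - <<'E'
from h import *
np.set_printoptions(precision=3,suppress=True)
c=cam("wrist");im=bot.camera("wrist");cv2.imwrite("pics/c.png",im)
print(bot.get_obs()["eef_pos"],ray(c,(256,192)))
for t in ["case","petri_stack","follower_face","filed_a"]:
    for r in bot.spot_point("wrist",t): print(t,r["uv"],r["confidence"],atz(c,r["uv"],0.013))
for r in bot.silhouettes("wrist","case")[:2]:
    cs=max(cv2.findContours(r["mask"].astype(np.uint8),0,2)[0],key=cv2.contourArea)
    b=cv2.boxPoints(cv2.minAreaRect(cs));print(r["confidence"],r["uv"],b,[atz(c,p,0.026)[:2] for p in b])
E
```

```text
clock: 1.3
eef_pos: [0.4503, 0.0923, 0.4074]
tool_rot: [0.706, 0.708, 0.004, 0.002]
ft_force: [0.3, -0.6, 0.4]
grip_width: 0.0855
grasp_force: 0.0
[0.45  0.091 0.405] (array([0.45 , 0.172, 0.528]), array([-0.009, -0.303, -0.953]))
case [276.9, 124.2] 0.91 [0.482 0.133 0.013]
petri_stack [411.2, 102.3] 0.86 [0.713 0.17  0.013]
follower_face [303.3, 228.2] 0.6 [ 0.538 -0.067  0.013]
filed_a [275.9, 300.7] 0.93 [ 0.487 -0.237  0.013]
filed_a [272.5, 309.3] 0.46 [ 0.48  -0.259  0.013]
0.97 [265.8, 86.9] [[232.717  62.632]
 [267.606  49.341]
 [293.982 118.578]
 [259.093 131.869]] [array([0.408, 0.23 ]), array([0.464, 0.25 ]), array([0.51 , 0.143]), array([0.451, 0.121])]
0.59 [417.5, 101.2] [[379.794 117.464]
 [402.474  66.433]
 [449.979  87.546]
 [427.299 138.577]] [array([0.656, 0.146]), array([0.683, 0.226]), array([0.767, 0.194]), array([0.744, 0.11 ])]
```

View pics/c.png

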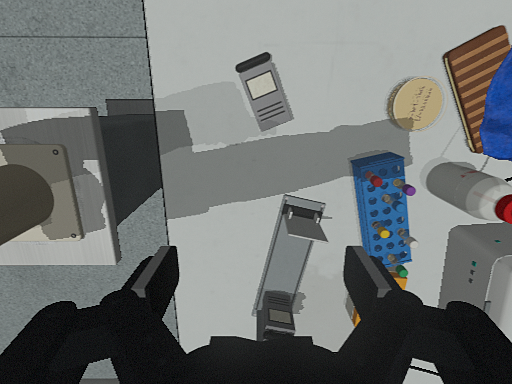

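The wrist view shows the loose case lid up, bar at (253,62), foot at (277,127); the follower at (305,215), the file base running from (305,198) to (275,335) and filed cases at (276,320); petri dish at (417,103). The case's yaw is about 0.375 with its bar near (0.442, 0.234). I'll hover above the bar with the jaws along the bar.

```bash
python3 -m inch '[0,20,-34,0,0,0.08,100,-2,40,-68,0,0,0.16,100,-4,60,-102,0,0,0.24,100,-5,84,-136,0,0,0.32,100,-6,108,-170,0,0,0.375,100,-8,126,-203,0,0,0.375,100,-8,144,-235,0,0,0.375,100,-8,144,-235,0,0,0.375,100]'
python3 - <<'E'
from h import *
np.set_printoptions(precision=4,suppress=True)
bot.camera("scene")
c=cam("wrist");im=bot.camera("wrist");cv2.imwrite("pics/d.png",im)
o=bot.get_obs();print(o["eef_pos"],o["tool_rot"])
for r in bot.spot_point("wrist","case"): print(r["uv"],r["confidence"],atz(c,r["uv"],0.013))
for r in bot.silhouettes("wrist","case")[:1]:
    cs=max(cv2.findContours(r["mask"].astype(np.uint8),0,2)[0],key=cv2.contourArea)
    b=cv2.boxPoints(cv2.minAreaRect(cs));print(r["confidence"],r["uv"],b,[atz(c,p,0.02)[:2] for p in b])
E
```

```text
clock: 2.27
eef_pos: [0.4377, 0.2335, 0.1607]
tool_rot: [0.562, 0.827, -0.006, -0.004]
ft_force: [-1.5, -0.7, -1.7]
grip_width: 0.0855
grasp_force: 0.0
[0.4408 0.233  0.1664] [ 0.5628  0.8266 -0.0026 -0.0011]
[262.9, 277.2] 0.92 [0.4798 0.1348 0.013 ]
0.87 [263.9, 230.0] [[232. 177.]
 [293. 177.]
 [293. 286.]
 [232. 286.]] [array([0.4097, 0.2316]), array([0.4637, 0.2531]), array([0.5124, 0.1412]), array([0.451 , 0.1164])]
```

View pics/d.png

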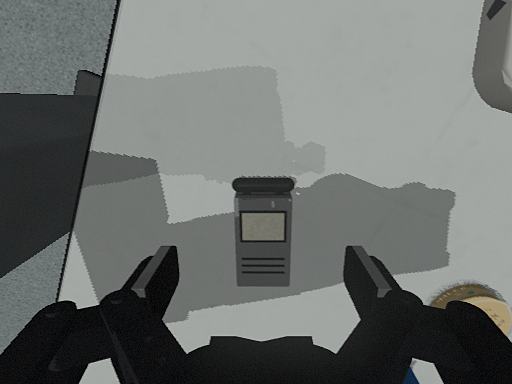

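The case sits squarely between the jaws: bar at (264,185), foot at (263,286). Descending to the bar and closing.

```bash
python3 -m inch '[-1,1,-38,0,0,0,100,-2,2,-76,0,0,0,100,-2,3,-110,0,0,0,100,-2,3,-130,0,0,0,100,-2,3,-142,0,0,0,100,-2,3,-142,0,0,0,100,-2,3,-142,0,0,0,100]'
python3 -m inch '[0,0,0,0,0,0,70,0,0,0,0,0,0,70,0,0,0,0,0,0,70,0,0,0,0,0,0,70,0,0,0,0,0,0,70,0,0,0,0,0,0,70]'
```

```text
clock: 3.05
eef_pos: [0.4414, 0.2367, 0.0276]
tool_rot: [0.564, 0.826, 0.001, 0.001]
ft_force: [-0.1, 0.4, 0.6]
grip_width: 0.0855
grasp_force: 0.0
clock: 3.55
eef_pos: [0.4414, 0.2374, 0.0286]
tool_rot: [0.563, 0.826, 0.002, 0.001]
ft_force: [-1.6, -2.1, 6.6]
grip_width: 0.0602
grasp_force: 13.7
```

The jaws hold the bar lightly (60 mm, 14 N). Lifting to see whether it hangs.

```bash
python3 -m inch '[0,0,20,0,0,0,70,0,0,45,0,0,0,70,0,0,75,0,0,0,70,0,0,105,0,0,0,70,0,0,135,0,0,0,70,0,0,160,0,0,0,70,0,0,160,0,0,0,70,0,0,160,0,0,0,70]'
python3 - <<'E'
from h import *
b=bot.camera("wrist");a=bot.camera("side")
cv2.imwrite("pics/e.png",np.hstack([cv2.resize(b,(400,300)),cv2.resize(a[130:330,150:350],(300,300))]))
E
```

```text
clock: 4.22
eef_pos: [0.4415, 0.2378, 0.1892]
tool_rot: [0.563, 0.827, 0.003, 0.002]
ft_force: [0.2, -0.4, -0.2]
grip_width: 0.0595
grasp_force: 0.0
```

View pics/e.png

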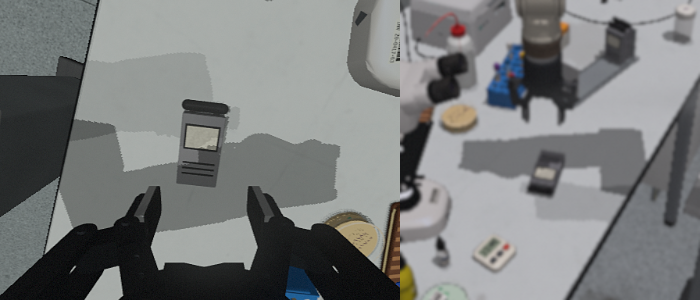

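It slipped: the case is still flat (bar at about (262,137) in the full wrist frame), turned a few degrees clockwise. With the jaws part-open the pads stand farther back, so I gripped above the ball centre. I'll re-measure and go lower.

```bash
python3 - <<'E'
from h import *
np.set_printoptions(precision=4,suppress=True)
c=cam("wrist");bot.camera("wrist")
o=bot.get_obs();print(o["eef_pos"],o["tool_rot"],R.from_quat(o["tool_rot"]).as_matrix()[:,1])
for r in bot.spot_point("wrist","case")[:1]: print(r["uv"],r["confidence"],atz(c,r["uv"],0.013))
for r in bot.silhouettes("wrist","case")[:1]:
    cs=max(cv2.findContours(r["mask"].astype(np.uint8),0,2)[0],key=cv2.contourArea)
    b=cv2.boxPoints(cv2.minAreaRect(cs));w=np.array([atz(c,p,0.02)[:2] for p in b]);print(b,w)
    for i in range(4):
        d=w[(i+1)%4]-w[i];print(np.linalg.norm(d),np.arctan2(d[1],d[0]))
E
```

```text
[0.4393 0.2366 0.1855] [ 0.5629  0.8265 -0.0008 -0.0004] [ 0.9305  0.3663 -0.0017]
[253.7, 232.1] 0.66 [0.4559 0.1765 0.013 ]
[[224.2024 234.8185]
 [236.589  125.8169]
 [296.9459 132.6757]
 [284.5594 241.6772]] [[0.4258 0.1647]
 [0.3983 0.2803]
 [0.4559 0.2958]
 [0.4911 0.1813]]
0.11884763895234582 1.8038888317027812
0.05965534377007107 0.26360053312599335
0.11982241025819065 -1.2728533408170466
0.06740160387717149 -2.8922270184752032
```

```bash
python3 -m inch '[-4,15,-35,0,0,-0.06,100,-8,30,-70,0,0,-0.115,100,-10,44,-100,0,0,-0.115,100,-10,44,-130,0,0,-0.115,100,-10,44,-152,0,0,-0.115,100,-10,44,-167,0,0,-0.115,100,-10,44,-167,0,0,-0.115,100,-10,44,-167,0,0,-0.115,100]'
python3 -m inch '[0,0,0,0,0,0,70,0,0,0,0,0,0,70,0,0,0,0,0,0,70,0,0,0,0,0,0,70,0,0,0,0,0,0,70,0,0,0,0,0,0,70]'
```

```text
clock: 5.13
eef_pos: [0.4287, 0.2802, 0.0178]
tool_rot: [0.609, 0.793, -0.002, -0.001]
ft_force: [0.1, 0.3, 0.0]
grip_width: 0.0852
grasp_force: 0.0
clock: 5.63
eef_pos: [0.4308, 0.2815, 0.0208]
tool_rot: [0.61, 0.793, 0.001, 0.0]
ft_force: [-1.3, -0.5, 5.6]
grip_width: 0.0599
grasp_force: 16.5
```

```bash
python3 -m inch '[0,0,2,0,0,0,66,0,0,2,0,0,0,66,0,0,2,0,0,0,66,0,0,2,0,0,0,66]'
python3 -m inch '[0,0,10,0,0,0,66,0,0,20,0,0,0,66,0,0,30,0,0,0,66,0,0,40,0,0,0,66,0,0,40,0,0,0,66]'
```

```text
clock: 5.97
eef_pos: [0.4305, 0.2813, 0.0216]
tool_rot: [0.609, 0.793, 0.001, 0.0]
ft_force: [1.1, 0.5, 1.8]
grip_width: 0.0575
grasp_force: 64.3
clock: 6.38
eef_pos: [0.4315, 0.2819, 0.064]
tool_rot: [0.61, 0.793, 0.002, 0.001]
ft_force: [-0.5, 0.3, -2.6]
grip_width: 0.0574
grasp_force: 64.5
```

It carries the full weight (2.6 N). Lifting more and looking.

```bash
python3 -m inch '[0,0,25,0,0,0,66,0,0,50,0,0,0,66,0,0,75,0,0,0,66,0,0,95,0,0,0,66,0,0,95,0,0,0,66,0,0,95,0,0,0,66]'
python3 - <<'E'
from h import *
b=bot.camera("wrist");a=bot.camera("side")
cv2.imwrite("pics/f.png",np.hstack([cv2.resize(b,(400,300)),cv2.resize(a[130:330,150:350],(300,300))]))
E
```

```text
clock: 6.88
eef_pos: [0.4307, 0.2815, 0.1571]
tool_rot: [0.609, 0.793, 0.001, 0.0]
ft_force: [0.0, 0.3, -3.7]
grip_width: 0.0574
grasp_force: 64.5
```

View pics/f.png

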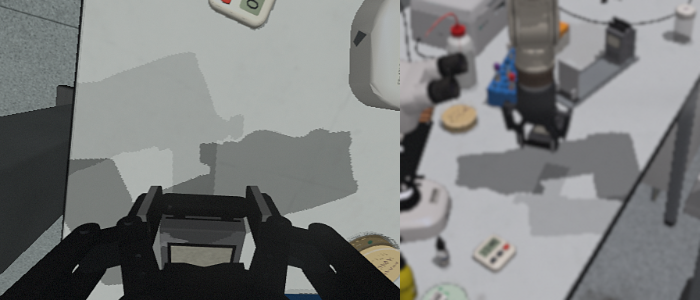

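The case hangs from the grip but is still level (label visible at (203,250), bar at (205,203)): 64 N holds it stiffly. Easing the grip so it pivots.

```bash
python3 -m inch '[0,0,0,0,0,0,68,0,0,0,0,0,0,69,0,0,0,0,0,0,69.5,0,0,0,0,0,0,69.5,0,0,0,0,0,0,69.5,0,0,0,0,0,0,69.5,0,0,0,0,0,0,69.5]'
python3 - <<'E'
from h import *
o=bot.get_obs();print(o["ft_torque"],o["ft_force"])
b=bot.camera("wrist");a=bot.camera("side")
cv2.imwrite("pics/g.png",np.hstack([cv2.resize(b,(400,300)),cv2.resize(a[130:330,150:350],(300,300))]))
E
```

```text
clock: 7.57
eef_pos: [0.4301, 0.2811, 0.1563]
tool_rot: [0.609, 0.793, 0.0, 0.0]
ft_force: [-0.1, -0.2, -2.9]
grip_width: 0.0593
grasp_force: 7.1
[-0.14729821  0.04488041 -0.00948762] [-0.10150793 -0.17897478 -2.94137233]
```

View pics/g.png

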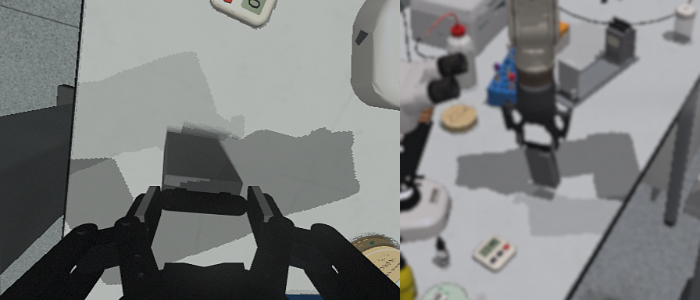

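The case has swung down and hangs below the jaws (bar at (205,200), body seen beyond it). I'll let it settle, tighten, and carry it high over the file's wall end, where the wrist camera sees the file.

```bash
python3 -m inch '[0,0,0,0,0,0,69.5,0,0,0,0,0,0,69.5,0,0,0,0,0,0,69.5,0,0,0,0,0,0,69.5,0,0,0,0,0,0,69.5,0,0,0,0,0,0,66,0,0,0,0,0,0,66,0,0,0,0,0,0,66]'
python3 -c "
from workcell import bot
print(bot.get_obs()['ft_torque'])"
python3 -m inch '[0,0,20,0,0,0,66,0,-10,40,0,0,-0.05,66,5,-25,65,0,0,-0.1,66,5,-45,90,0,0,-0.15,66,10,-65,115,0,0,-0.2,66,10,-90,140,0,0,-0.25,66,15,-115,165,0,0,-0.3,66,15,-140,190,0,0,-0.35,66]'
python3 -m inch '[0,-30,0,0,0,-0.05,66,0,-65,0,0,0,-0.1,66,5,-100,0,0,0,-0.1,66,5,-140,0,0,0,-0.1,66,5,-180,0,0,0,-0.1,66,5,-220,0,0,0,-0.1,66,10,-260,0,0,0,-0.1,66,10,-295,0,0,0,-0.1,66]'
python3 -m inch '[5,-35,0,0,0,0,66,10,-70,0,0,0,0,66,10,-100,0,0,0,0,66,10,-115,0,0,0,0,66,10,-115,0,0,0,0,66,10,-115,0,0,0,0,66]'
python3 - <<'E'
from h import *
np.set_printoptions(precision=4,suppress=True)
c=cam("wrist");b=bot.camera("wrist");np.savez("v1",K=c[0],E=c[1],im=b)
cv2.imwrite("pics/i.png",cv2.resize(b,(800,600)))
for t in ["filed_a","rack","follower_face"]:
    for r in bot.spot_point("wrist",t): print(t,r["uv"],r["confidence"],atz(c,r["uv"],.06 if t[1]=="o" else .008))
E
```

```text
clock: 8.33
eef_pos: [0.43, 0.281, 0.1563]
tool_rot: [0.609, 0.793, 0.0, -0.0]
ft_force: [0.1, 0.4, -2.5]
grip_width: 0.0569
grasp_force: 32.6
[0.00974538 0.01324978 0.00169057]
clock: 9.0
eef_pos: [0.4452, 0.1399, 0.3475]
tool_rot: [0.739, 0.674, 0.0, 0.0]
ft_force: [1.0, 0.2, -3.8]
grip_width: 0.0569
grasp_force: 32.7
clock: 9.67
eef_pos: [0.455, -0.1565, 0.3464]
tool_rot: [0.771, 0.637, 0.0, 0.001]
ft_force: [1.7, 0.8, -2.8]
grip_width: 0.0568
grasp_force: 32.8
clock: 10.17
eef_pos: [0.4647, -0.2693, 0.3458]
tool_rot: [0.772, 0.636, 0.0, -0.001]
ft_force: [-0.0, 0.5, -3.5]
grip_width: 0.0569
grasp_force: 32.8
filed_a [273.7, 146.1] 0.76 [ 0.487  -0.2629  0.008 ]
filed_a [269.4, 128.1] 0.67 [ 0.4853 -0.2339  0.008 ]
rack [271.8, 68.2] 0.56 [ 0.5046 -0.1494  0.008 ]
```

View pics/i.png

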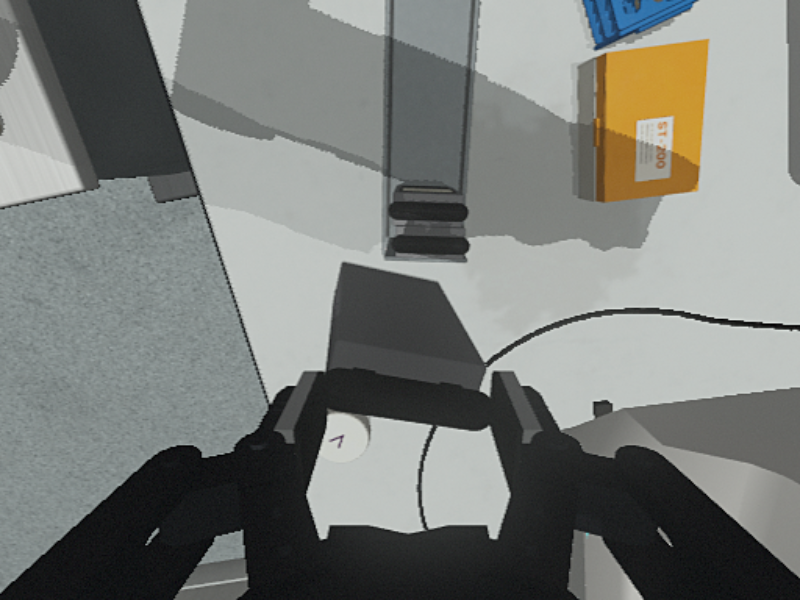

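The case hangs in the jaws with some yaw (bar from (330,385) to (490,410) in the 800×600 picture) and a little roll. The filed cases' bars are at (430,211) and (430,244), end wall just below (430,258), file edges at columns 386 and 470; the follower is out of view. Working out poses.

```bash
python3 - <<'E'
from h import *
np.set_printoptions(precision=4,suppress=True)
v=np.load("v1.npz");c=(v["K"],v["E"]);s=1/1.5625
P=lambda u,w,z:atz(c,(u*s,w*s),z)[:2]
for n,a,b,z in [("barb",(389,211),(469,211),.117),("bara",(388,244),(470,245),.117),("left",(385,258),(387,5),.008),("right",(467,180),(473,5),.008)]:
    p,q=P(*a,z),P(*b,z);d=q-p;print(n,p,q,(p+q)/2,np.linalg.norm(d),np.arctan2(d[1],d[0]))
print("file axis midline",(P(387,150,.008)+P(469,150,.008))/2, P(469,150,.008)-P(387,150,.008))
# held case: project guesses in tool frame: bar centre and foot
o=bot.get_obs();Rt=R.from_quat(o["tool_rot"]).as_matrix();t=o["eef_pos"]
hand=lambda px,depth:None
for n,px in [("barL",(330,390)),("barR",(490,408)),("footL",(343,263)),("footR",(437,283)),("topL",(328,368)),("topR",(485,390)),("bodyRnear",(485,362))]:
    for dz in (.015,.02,.025,.115,.125,.135):
        if (n[0]=="f")!=(dz>.1): continue
        w=P(*px,t[2]-dz);q=np.r_[w,t[2]-dz]-t;print(n,dz,(Rt.T@q)[:2])
for n in("scene","side"):
    bot.camera(n)
    for r in bot.spot_point(n,"follower_face"): print(n,r["uv"],r["confidence"],atz(cam(n),r["uv"],.06))
E
```

```text
barb [ 0.4586 -0.227 ] [ 0.5191 -0.2388] [ 0.4889 -0.2329] 0.06162441871669342 -0.19207229931275516
bara [ 0.4526 -0.252 ] [ 0.5159 -0.2651] [ 0.4843 -0.2585] 0.06464427953568813 -0.20427385862512426
left [ 0.4377 -0.2849] [ 0.4867 -0.0613] [ 0.4622 -0.1731] 0.22889479174228805 1.3553299465518736
right [ 0.5337 -0.2234] [ 0.5616 -0.0759] [ 0.5476 -0.1496] 0.15007596907183848 1.3837676327687485
file axis midline [ 0.5008 -0.1883] [ 0.0781 -0.0152]
barL 0.015 [ 0.0035 -0.0257]
barL 0.02 [ 0.0008 -0.0267]
barL 0.025 [-0.002  -0.0277]
barR 0.015 [-0.0036  0.0287]
barR 0.02 [-0.0066  0.0297]
barR 0.025 [-0.0096  0.0307]
footL 0.115 [ 0.0243 -0.0342]
footL 0.125 [ 0.022  -0.0357]
footL 0.135 [ 0.0197 -0.0372]
footR 0.115 [0.013  0.0164]
footR 0.125 [0.0102 0.017 ]
footR 0.135 [0.0074 0.0177]
topL 0.015 [ 0.0117 -0.0259]
topL 0.02 [ 0.0093 -0.0269]
topL 0.025 [ 0.0068 -0.0279]
topR 0.015 [0.0034 0.0266]
topR 0.02 [0.0006 0.0276]
topR 0.025 [-0.0022  0.0285]
bodyRnear 0.015 [0.0138 0.0261]
bodyRnear 0.02 [0.0114 0.027 ]
bodyRnear 0.025 [0.0089 0.028 ]
scene [272.7, 201.6] 0.85 [ 0.5385 -0.0437  0.06  ]
scene [283.0, 235.3] 0.62 [ 0.4732 -0.1836  0.06  ]
side [259.8, 184.2] 0.74 [ 0.5293 -0.0293  0.06  ]
```

File yaw ≈ −0.20, closed place at (0.494, −0.207), follower fully back; the held case is yawed about −0.2 relative to the jaws. I'll set it down about 15 mm short of the row, with the tool turned to square the case.

```bash
python3 -m inch '[12,25,0,0,0,0.06,66,24,50,0,0,0,0.12,66,36,76,0,0,0,0.18,66,36,76,-25,0,0,0.193,66,36,76,-60,0,0,0.193,66,36,76,-95,0,0,0.193,66,36,76,-130,0,0,0.193,66,36,76,-160,0,0,0.193,66]'
python3 -m inch '[0,0,-15,0,0,0,66,0,0,-25,0,0,0,66,0,0,-32,0,0,0,66,0,0,-36,0,0,0,66,0,0,-36,0,0,0,66]'
```

```text
clock: 11.23
eef_pos: [0.5004, -0.1921, 0.1843]
tool_rot: [0.706, 0.709, -0.0, -0.0]
ft_force: [-0.3, 0.3, -3.5]
grip_width: 0.0572
grasp_force: 32.8
clock: 11.65
eef_pos: [0.5014, -0.193, 0.1505]
tool_rot: [0.706, 0.708, 0.0, 0.0]
ft_force: [-0.6, -0.6, -3.0]
grip_width: 0.0569
grasp_force: 32.8
```

```bash
python3 -m inch '[0,0,-4,0,0,0,66,0,0,-8,0,0,0,66,0,0,-8,0,0,0,66]'
python3 -m inch '[0,0,-4,0,0,0,66,0,0,-6,0,0,0,66,0,0,-6,0,0,0,66]'
python3 - <<'E'
from h import *
c=cam("side");b=bot.camera("side");a=bot.camera("scene")
cv2.imwrite("pics/j.png",np.hstack([cv2.resize(b[110:210,220:350],(390,300)),cv2.resize(a[175:275,230:360],(390,300))]))
E
```

```text
clock: 11.9
eef_pos: [0.5011, -0.1931, 0.1423]
tool_rot: [0.706, 0.708, 0.0, 0.0]
ft_force: [0.5, -0.1, -3.2]
grip_width: 0.0567
grasp_force: 32.8
clock: 12.15
eef_pos: [0.5007, -0.1929, 0.1358]
tool_rot: [0.706, 0.708, -0.0, -0.0]
ft_force: [0.2, -0.4, -2.4]
grip_width: 0.0574
grasp_force: 32.8
```

View pics/j.png

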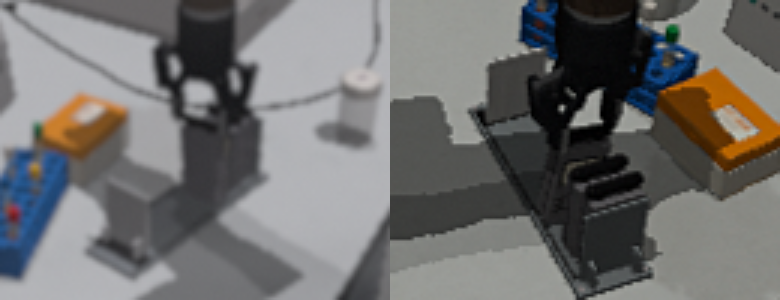

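The case hangs upright beside the two filed ones, in line with them (left crop at (220,160), right crop at (580,150)), the follower far back. Lowering until contact.

```bash
python3 -m inch '[0,0,-3,0,0,0,66,0,0,-5,0,0,0,66,0,0,-5,0,0,0,66]'
python3 -m inch '[0,0,-2,0,0,0,66,0,0,-4,0,0,0,66,0,0,-4,0,0,0,66]'
```

```text
clock: 12.5
eef_pos: [0.5016, -0.1934, 0.1333]
tool_rot: [0.706, 0.708, 0.0, 0.001]
ft_force: [-2.5, 1.4, 6.3]
grip_width: 0.0571
grasp_force: 33.4
clock: 12.75
eef_pos: [0.5035, -0.1942, 0.1324]
tool_rot: [0.706, 0.708, 0.002, 0.004]
ft_force: [-3.4, 0.3, 19.6]
grip_width: 0.0573
grasp_force: 28.6
```

Contact. Easing the grip so the foot seats flat, then opening.

```bash
python3 -m inch '[0,0,1,0,0,0,68,0,0,2,0,0,0,69,0,0,2,0,0,0,69.5,0,0,2,0,0,0,70,0,0,2,0,0,0,71,0,0,2,0,0,0,72,0,0,2,0,0,0,74,0,0,2,0,0,0,76]'
python3 -m inch '[0,0,0,0,0,0,82,0,0,0,0,0,0,90,0,0,0,0,0,0,100,0,0,0,0,0,0,100,0,0,30,0,0,0,100,0,0,60,0,0,0,100,0,0,90,0,0,0,100,0,0,90,0,0,0,100]'
python3 - <<'E'
from h import *
c=cam("wrist");b=bot.camera("wrist");a=bot.camera("scene");np.savez("v2",K=c[0],E=c[1],im=b)
for t in ["case","filed_a"]:
    for r in bot.spot_point("wrist",t): print(t,r["uv"],r["confidence"],atz(c,r["uv"],.008))
cv2.imwrite("pics/k.png",np.hstack([cv2.resize(b,(400,300)),cv2.resize(a[175:275,230:360],(390,300))]))
E
```

```text
clock: 13.42
eef_pos: [0.5008, -0.1929, 0.1286]
tool_rot: [0.706, 0.708, -0.0, -0.001]
ft_force: [0.2, 0.6, -0.7]
grip_width: 0.065
grasp_force: 0.2
clock: 14.08
eef_pos: [0.5044, -0.1943, 0.226]
tool_rot: [0.706, 0.708, 0.002, 0.006]
ft_force: [1.0, -0.1, 0.2]
grip_width: 0.0852
grasp_force: 0.0
case [247.3, 162.7] 0.95 [ 0.4913025 -0.1868696  0.008    ]
filed_a [242.4, 202.5] 0.8 [ 0.4845294  -0.23773941  0.008     ]
```

View pics/k.png

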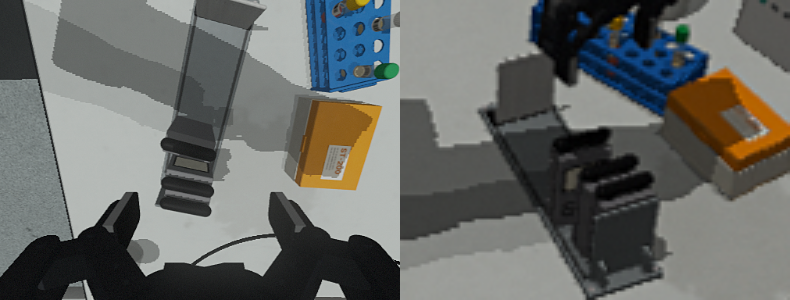

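The case stands free (bar at (188,148) in the wrist crop), parallel to the two filed bars at (187,185) and (186,207), about 3 mm off their centre line and 25 mm along. Now the follower: closed fingers go behind the plate.

```bash
python3 -m inch '[5,28,0,0,0,-0.05,0,10,56,0,0,0,-0.1,0,15,84,0,0,0,-0.15,0,20,112,0,0,0,-0.2,0,26,142,0,0,0,-0.2,0,32,170,0,0,0,-0.2,0,35,191,0,0,0,-0.2,0,35,191,0,0,0,-0.2,0]'
python3 -m inch '[0,0,-30,0,0,0,0,0,0,-60,0,0,0,0,0,0,-90,0,0,0,0,0,0,-110,0,0,0,0,0,0,-124,0,0,0,0,0,0,-124,0,0,0,0,0,0,-124,0,0,0,0]'
python3 - <<'E'
from h import *
o=bot.get_obs();d=o["eef_pos"][:2]-[.506,-.1487];print(d@[.199,.98],d@[.98,-.199])
b=bot.camera("side");a=bot.camera("scene")
cv2.imwrite("pics/l.png",np.hstack([cv2.resize(b[110:210,220:350],(390,300)),cv2.resize(a[175:275,230:360],(390,300))]))
E
```

```text
clock: 14.95
eef_pos: [0.5355, 0.0017, 0.2173]
tool_rot: [0.772, 0.636, -0.001, -0.002]
ft_force: [0.6, 0.0, -0.1]
grip_width: 0.0003
grasp_force: 0.0
clock: 15.53
eef_pos: [0.5344, -0.0026, 0.0937]
tool_rot: [0.773, 0.634, -0.002, -0.001]
ft_force: [0.9, -0.2, -0.2]
grip_width: 0.0001
grasp_force: 0.0
0.14885689470518834 -0.0012630731561298109
```

View pics/l.png

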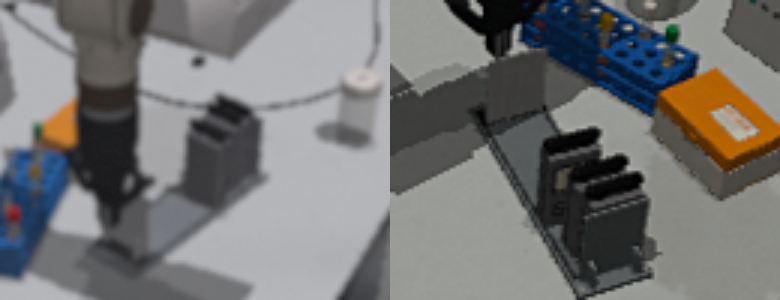

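The fingers are behind the plate (left crop (110,215)), all three cases standing. Pushing along the file, slowly.

```bash
python3 -m inch '[-3,-15,0,0,0,0,0,-6,-29,0,0,0,0,0,-9,-44,0,0,0,0,0,-12,-59,0,0,0,0,0,-15,-74,0,0,0,0,0,-18,-88,0,0,0,0,0,-21,-103,0,0,0,0,0,-24,-118,0,0,0,0,0]'
python3 -m inch '[-1,-7,0,0,0,0,0,-3,-14,0,0,0,0,0,-4,-21,0,0,0,0,0,-6,-27,0,0,0,0,0,-7,-34,0,0,0,0,0,-7,-34,0,0,0,0,0]'
python3 - <<'E'
from h import *
o=bot.get_obs();d=o["eef_pos"][:2]-[.506,-.1487];print(d@[.199,.98],d@[.98,-.199],o["ft_force"])
E
```

```text
clock: 16.3
eef_pos: [0.5122, -0.12, 0.0967]
tool_rot: [0.773, 0.634, 0.001, -0.0]
ft_force: [-0.8, 3.3, 0.1]
grip_width: 0.0001
grasp_force: 1.3
clock: 16.8
eef_pos: [0.5051, -0.1553, 0.0955]
tool_rot: [0.774, 0.634, -0.0, 0.001]
ft_force: [0.5, -0.5, -0.3]
grip_width: 0.0002
grasp_force: 0.0
-0.006602912214346931 0.0004574437493538489 [ 0.46622619 -0.52453105 -0.2731108 ]
```

```bash
python3 -m inch '[-1,-3,0,0,0,0,0,-1,-6,0,0,0,0,0,-2,-9,0,0,0,0,0,-2,-12,0,0,0,0,0,-3,-15,0,0,0,0,0,-3,-15,0,0,0,0,0]'
python3 -m inch '[0,-2,0,0,0,0,0,-1,-4,0,0,0,0,0,-1,-6,0,0,0,0,0,-1,-6,0,0,0,0,0]'
python3 - <<'E'
from h import *
o=bot.get_obs();d=o["eef_pos"][:2]-[.506,-.1487];print(d@[.199,.98],d@[.98,-.199],o["ft_force"])
E
```

```text
clock: 17.3
eef_pos: [0.5018, -0.1693, 0.0951]
tool_rot: [0.773, 0.634, -0.0, -0.0]
ft_force: [0.4, 1.2, 0.9]
grip_width: 0.0002
grasp_force: 0.8
clock: 17.63
eef_pos: [0.5006, -0.1752, 0.0951]
tool_rot: [0.773, 0.634, -0.0, -0.0]
ft_force: [-1.5, 2.6, -0.4]
grip_width: -0.0001
grasp_force: 1.2
-0.02709745967927869 -5.4329579544916046e-05 [-1.47340697  2.55979297 -0.36402516]
```

```bash
python3 -m inch '[0,-2,0,0,0,0,0,-1,-3,0,0,0,0,0,-1,-3,0,0,0,0,0]'
python3 -m inch '[0,-2,0,0,0,0,0,0,-2,0,0,0,0,0]'
python3 -m inch '[0,-2,0,0,0,0,0,0,-2,0,0,0,0,0]'
```

```text
clock: 17.88
eef_pos: [0.5, -0.1784, 0.0952]
tool_rot: [0.773, 0.634, -0.0, 0.0]
ft_force: [-0.2, 1.6, -0.6]
grip_width: 0.0003
grasp_force: 1.1
clock: 18.05
eef_pos: [0.4996, -0.1802, 0.0951]
tool_rot: [0.773, 0.634, -0.0, -0.0]
ft_force: [-0.6, 3.0, -1.0]
grip_width: -0.0
grasp_force: 1.2
clock: 18.22
eef_pos: [0.4995, -0.1815, 0.0951]
tool_rot: [0.773, 0.634, 0.0, -0.001]
ft_force: [-1.6, 4.3, 0.8]
grip_width: -0.0003
grasp_force: 2.2
```

```bash
python3 -m inch '[0,-1,0,0,0,0,0,0,-2,0,0,0,0,0,0,-2,0,0,0,0,0]'
python3 -m inch '[0,-2,0,0,0,0,0,0,-2,0,0,0,0,0,0,-2,0,0,0,0,0]'
```

```text
clock: 18.47
eef_pos: [0.4994, -0.1816, 0.0951]
tool_rot: [0.773, 0.635, 0.001, -0.002]
ft_force: [-2.1, 11.2, 1.9]
grip_width: 0.0
grasp_force: 4.9
clock: 18.72
eef_pos: [0.4994, -0.1816, 0.0952]
tool_rot: [0.772, 0.635, 0.003, -0.004]
ft_force: [-1.0, 15.2, 3.4]
grip_width: 0.0001
grasp_force: 7.5
```

The row is closed: motion stopped and the force is climbing. Backing off, rising and looking.

```bash
python3 -m inch '[1,4,0,0,0,0,0,2,10,0,0,0,0,0,6,30,0,0,0,0,0,6,30,30,0,0,0,0,6,30,65,0,0,0,0,6,30,100,0,0,0,0,-10,-30,135,0,0,0,0,-15,-60,170,0,0,0,0]'
python3 -m inch '[-5,-30,20,0,0,0,0,-10,-60,20,0,0,0,0,-10,-60,20,0,0,0,0,-10,-60,20,0,0,0,0]'
python3 - <<'E'
from h import *
np.set_printoptions(precision=4,suppress=True)
c=cam("wrist");b=bot.camera("wrist");a=bot.camera("scene");s=bot.camera("side")
for t,z in [("case",.008),("filed_a",.008),("follower_face",.06)]:
    for r in bot.spot_point("wrist",t):
        p=atz(c,r["uv"],z)[:2];d=p-[.506,-.1487];print(t,r["uv"],r["confidence"],"rack x,y",d@[.98,-.199],d@[.199,.98])
cv2.imwrite("pics/m.png",np.hstack([b[20:320,80:420],cv2.resize(a[175:275,230:360],(390,300))]))
E
```

```text
clock: 19.38
eef_pos: [0.4904, -0.2222, 0.2449]
tool_rot: [0.772, 0.635, -0.001, 0.001]
ft_force: [-0.8, 0.2, -0.5]
grip_width: -0.0001
grasp_force: 0.0
clock: 19.72
eef_pos: [0.4799, -0.2839, 0.2637]
tool_rot: [0.774, 0.633, -0.0, 0.001]
ft_force: [0.4, 1.2, -0.5]
grip_width: 0.0003
grasp_force: 0.0
case [255.8, 100.9] 0.77 rack x,y -0.004085636751772267 -0.059021482408892156
filed_a [258.0, 145.2] 0.97 rack x,y -0.001558267200472611 -0.1143066860666011
follower_face [260.5, 91.3] 0.78 rack x,y 0.0018177256333443532 -0.04904121600944551
```

View pics/m.png

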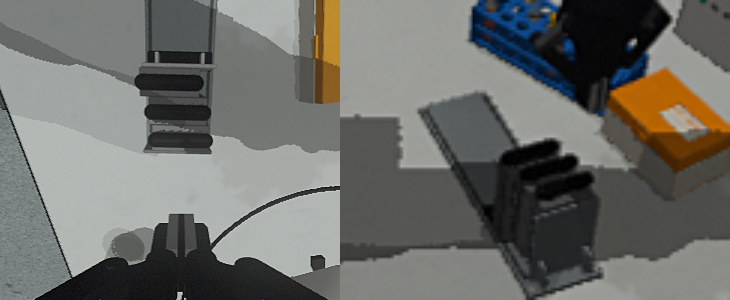

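The last view shows the three bars parallel and evenly spaced (crop (169,82), (178,112), (180,140)). The follower is against the new case, which sits about 5 mm off the centre line, within the 15 mm limit. Nothing touches the robot, so I'm handing in.

```bash
python3 -c "
from workcell import bot
print(bot.job_done())"
```

```text
the job is handed in; nothing more can be done
None
```

The slide case now stands bar up in the file, about 5 mm off the centre line, and the follower holds all three cases snugly against the end wall. I handed the job in at about 20 s; the handing-in call gave no verdict.

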